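# Load the bead press and ratchet it shut

## Robot

A 6-joint arm with a two-finger parallel gripper is mounted at the origin on the work surface. World frame = base frame: x ahead of the robot, y to its left, z up, the work surface at z = 0. Lengths are in mm, angles in degrees, forces in N, time in s.
With the tool pointing down it reaches from about 350 to 850 mm from the base axis. Payload 8.1 kg.
Tool frame: the origin (TCP) lies midway between the tips of the shut fingers; the grasp point (between the pads) lies grip_depth behind it (grip_depth is the distance from the TCP to the grasp point, in mm); z points along the fingers, y is the line along which they close (so a half turn about z gives the same grasp; the last joint's range is limited). The gripper opens to 85 mm and grips with 20 to 120 N. Pads are 22 mm wide; open, the fingers measure 114 mm over their backs; the gripper's body (76 mm by 85 mm) begins 54 mm behind the grasp point. The pads swing forward as they close: fully open they stand 13 mm farther back than shut.
Start: joints at [-73.476, 7.471, 85.268, -0, 87.261, -4.893], TCP at [219.113, -558.565, 231.292] pointing down, gripper open.
Joint ranges: [-169.43, 169.43], [-51.17, 129.36], [1.28, 143.12], [-76.62, 256.62], [0, 156.53], [-152.29, 152.29]. Speed limits (degrees/s): [136.94, 136.94, 159.86, 180, 180, 180].

## Interface

Orientations are given as [roll, pitch, yaw] about the fixed x, y, z axes, in that order (R = Rz(yaw) Ry(pitch) Rx(roll)).
In Python, from bench import sense, snapshot, hand_in, grip_depth gives the robot as it stands. The module is installed in compiled form; this text tells all that it offers.
- The arm moves only by the tool apply_moves, never from a script. Its argument "series" is text: rows parted by semicolons, each of 5 numbers parted by spaces: the shift along the tool's x, y, z each as a share of 0.3 m, from -1 to 1, then the turn about the tool's z as a share of 2 rad, from -1 to 1, then the gripper's target within -1 to 1 (shut at 1, half-way at 0, fully open at -1). In form: tx ty tz twist gripper; .... A call has 1 to 5 rows; each row shifts and turns the commanded pose from where the row before left it, along the tool's axes as they then stand; what a row does not reach is not made up. A row lasts 1/12 s, in which the tool goes at most 41.7 mm and 7.16 degrees, less where a joint would pass 70% of its speed; a pose out of reach is approached as far as the arm can. A call with a number of a shift or a turn outside -1 to 1 is refused whole. A call with a gripper value outside its range is refused whole. The fingers move at their own pace and stop on an object; "squeeze" is the grip in N (left out, the last holds). Time passes only in rows, so rows that do not move let the fingers close. It gives the time, the measured TCP pose, the force, the opening and the grip force at its end, in the units of the state.
- sense(): the state, without advancing time (a new reading comes with each control period).
- snapshot(name): name is "scene" or "top" or "wrist"; returns a dict with "frame" (384x512x3 uint8, blue, green, red), "depth" (384x512 float32, mm along the optical axis (not along the pixel's ray), 0 where there is no reading), "intrinsics" (3x3 intrinsics, pixels), "extrinsics" (4x4, takes a point from camera to world coordinates); the wrist camera has in their place "tool_from_camera" (4x4, takes a point from camera to tool coordinates, whose origin is the TCP and whose axes are the flange's). Camera axes: x right, y down, z forward; pixel columns grow to the right and rows downward; lengths in mm; the calibration is good to about 2 mm. The wrist camera is an equidistant fisheye: a pixel r from the principal point sees the ray r / f radians off the axis. A picture is of the moment at which its call begins: read the wrist's pose just before it.
- hand_in(): hands the job in; it is judged then, once.
The state is a dict: "time": time; "joint_pos": joint angles; "qd": joint speeds; "joint_efforts": joint torques, N m; "tool_pos": TCP position; "tcp_rot": TCP orientation; "ft_force": force on the tool from outside, world axes, zero at the start; "wrist_torque": the same for the moment, N m; "finger_gap": finger opening in mm; "grip_force": force on a finger pad.
Only numpy, scipy, OpenCV 4.12 (cv2) and the standard library are available. Lean on these libraries where they do the work, as an engineer would, in place of code of your own. Each camera call takes 0.05 s, during which the arm holds its last target. There are 200 camera calls.

## Task

Drop the white bead into the press's funnel so that it runs down the chute into the well under the ram. Only after that, flip the red ratchet selector from the loosen side (red dot) over to the tighten side (green dot), then work the black-knobbed ratchet handle clockwise, swinging it back for another stroke as needed, until the ram is fully down, and let go, leaving the selector on tighten. Leave the other beads on their stand and do not shift or tip the glassware.

Things in the scene. Friction and masses are not known exactly. Their poses are not given: they have to be found in the camera images.
- press: white hand bead press, fixed to the bench. Origin: underside centre, on the vertical spindle axis, z up; its -x side (roughly towards the robot) carries the funnel and chute. Base 150 x 160 x 20 mm; two columns (18 mm) at y = +/-60 mm; bridge 50 x 150 mm (along y), its top 162 mm up; ratchet head and handle turn above the bridge. The whole press stands up to 236 mm tall (handle knob).
- funnel (a point): centre of the funnel's round mouth (rim level, 134 mm up, mouth 72 mm inner diameter, 34 mm deep, throat about 26 mm), 108 mm from the spindle axis on the press's -x side. A bead let go over it runs by itself down a 20 degree chute into the well.
- well (a point): where the bead's centre lies when it sits in the well (34 mm up, on the spindle axis). Well bore 22 mm, floor at 26 mm.
- spindle_axis (a point): point on the vertical spindle axis at the bridge's top (162 mm up); the handle turns about it.
- handle (a joint): ratchet handle angle, 0 to 1.7 rad (stops), grows clockwise from above; the arm points at (2.3 - value) from the press's +x, counter-clockwise positive. Stays where left. Selector on tighten: clockwise drives the spindle (about 4.5 N at the knob), counter-clockwise clicks back freely (1 to 2 N), up to 0.35 rad lost before it bites again. On loosen the other way round.
- knob (a point): black upright round grip at the handle's end: 18 mm diameter, 130 mm from the axis, from 178 to 236 mm above the bench (top free); this point is on its axis, 212 mm up.
- selector (a joint): angle of the red ratchet selector on the handle's head: 0 = loosen stop, 1.0 = tighten stop, grows clockwise from above; stays where left (about 1 N at the tab). Its vertical pivot is on the handle's centre line, 56 mm from the spindle axis, and is carried round with the handle. The tab moves from beside the red dot to beside the green dot.
- tab (a point): middle (200 mm above the bench) of the selector's upright red tab: 10 x 9 mm in plan, free from 188 to 210 mm up, 31 mm from the selector's pivot, towards the spindle axis. Looking along the handle from axis to knob it goes from 15 mm right of the handle's centre line (loosen) to 15 mm left (tighten), there 29 mm out from the spindle axis. The head's flat round top (84 mm) lies 180 mm up.
- spindle (a joint): turn of the spindle, clockwise from above, 0 (ram up) to 2.0 rad (ram fully down, hard stop); one rad lowers the ram 10 mm. Moves only through the ratchet.
- ram_tip (a point): centre of the brass ram's lower face (18 mm diameter); 66 mm above the bench when up, 46 mm when fully down.
- stand: fixed wooden bead stand, 70 x 150 x 10 mm, origin underside centre, with three slim aluminium stems (12.4 mm diameter, tops 45 mm up) in a row along its y at -50, 0 and +50 mm. Each stem carries one bead in a shallow seat.
- bead_white_center (a point): centre of the white bead to be loaded: 16 mm ball, 13 g, resting in a stem's seat with its centre 51.6 mm above the bench. Which stem it is on varies.
- bead_blue_center (a point): centre of the blue bead (16 mm ball), to be left on its stem
- bead_black_center (a point): centre of the black bead (16 mm ball), to be left on its stem
- reagent_bottle: amber bottle, 64 mm diameter, 150 mm tall, loose; origin underside centre, z up
- flask: conical glass flask, 72 mm diameter at the foot, 28 mm neck, 110 mm tall, loose; origin underside centre, z up
- beaker: clear beaker, 68 mm diameter, 85 mm tall, loose; origin underside centre, z up
Things that resemble listed ones, but are neither listed nor needed, are in the scene too. Leave any brown or pink look-alike of the beaker alone.

How it is judged (in metres and radians):
On the way, in this order (a step that is already met when the one before it is completed fails the run):
1. the white bead lies in the well under the ram, with the selector still on loosen (distance between bead_white_center and well below 0.007 m and value of joint selector below 0.4 rad), for 0.2 s.
2. the selector is flipped to tighten while the ram is still up (value of joint selector above 0.75 rad and value of joint spindle below 0.3 rad), for 0.1 s.
At the end, for the whole second after the job is handed in: Spindle home (over 1.88 of 2.0 rad), selector on tighten (over 0.7 rad), white bead in the well (within 7 mm), handle at rest; other beads within 8 mm, bottle, flask and beaker within 20 mm of their starts and upright within 0.2 rad (value of joint spindle above 1.88 rad and value of joint selector above 0.7 rad and distance between bead_white_center and well below 0.007 m and distance of each of bead_blue_center, bead_black_center from where it was at the start of the episode below 0.008 m and distance of each of reagent_bottle, flask, beaker from where it was at the start of the episode below 0.02 m and angle between each of reagent_bottle, flask, beaker's own z axis and vertical below 0.2 rad and velocity of joint handle between -0.1 and 0.1 rad/s); the robot touches nothing.
It fails at once if another bead leaves its stem (distance of any of bead_blue_center, bead_black_center from where it was at the start of the episode above 0.015 m).
It fails at once if glassware is shifted over 20 mm or tipped (distance of any of reagent_bottle, flask, beaker from where it was at the start of the episode above 0.02 m or angle between any of reagent_bottle, flask, beaker's own z axis and vertical above 0.5 rad).
It also fails if it takes over 72 s, if anything falls off the work surface, if the arm or the gripper's body presses on something with over 40 N, if the wrist force passes 120 N, or if a joint passes its speed limit or range.

## Working session

There is one attempt and no reset: what is moved stays moved. The work goes in short steps, Python scripts to look and compute and a tool call to move; the robot and the scene stay as the last step left them, time stands still between calls to the robot, and variables do not carry over. Pictures are saved under pics/ and viewed, at most 10 in all, crops included, and the job is handed in when it is done.

Besides the shell and the picture viewer there is one more tool, called after "Call:" in YAML: its name, and indented under it one key for each argument. apply_moves: Moves the arm, as the interface text tells. Its arguments: {"type":"object","properties":{"series":{"type":"string"},"squeeze":{"type":"number"}},"required":["series"]}

```bash
mkdir -p pics
cat > h.py <<'E'
import numpy as np,cv2
from bench import sense,snapshot,hand_in,grip_depth
def world(s):
    d=s['depth'];K=s['intrinsics'];v,u=np.mgrid[:d.shape[0],:d.shape[1]]
    p=np.stack([(u-K[0,2])/K[0,0]*d,(v-K[1,2])/K[1,1]*d,d],-1)
    E=s['extrinsics'];return p@E[:3,:3].T+E[:3,3]
def ray(s,u,v,z):
    K=s['intrinsics'];E=s['extrinsics'];r=E[:3,:3]@np.array([(u-K[0,2])/K[0,0],(v-K[1,2])/K[1,1],1])
    o=E[:3,3];return o+r*(z-o[2])/r[2]
E
python3 - <<'E'
from h import *
print(grip_depth,sense())
for n in('scene','top'):
    s=snapshot(n);np.savez(n+'.npz',**s);cv2.imwrite(f'pics/{n}0.png',s['frame']);print(s['extrinsics'].round(2).tolist(),s['intrinsics'].tolist())
E
```

```text
18.700000000000003 {'time': 0.0, 'joint_pos': array([-7.34766844e+01,  7.51539587e+00,  8.53320802e+01,  1.37951029e-04,
        8.72617427e+01, -4.89338095e+00]), 'qd': array([ 0.00202228,  0.0569409 , -0.00781208, -0.00486799, -0.07609136,
       -0.00569881]), 'joint_efforts': array([-9.22652835e-04, -5.69401968e+01, -5.00547087e+01, -3.46228480e-04,
        1.48661417e-02, -2.69019188e-05]), 'tool_pos': array([ 218.94390696, -558.01150433,  230.21459841]), 'tcp_rot': array([-1.79891191e+02, -9.45382909e-03,  2.14166809e+01]), 'ft_force': array([-0.69005246, -0.60823311, -0.22478402]), 'wrist_torque': array([-0.0161835 , -0.02211423,  0.0025819 ]), 'grip_force': 0.0, 'finger_gap': 85.60468152855863}
[[-0.01, 0.8, -0.6, 1529.3], [1.0, 0.02, 0.0, -60.54], [0.01, -0.6, -0.8, 1335.72], [0.0, 0.0, 0.0, 1.0]] [[486.5912961150245, 0.0, 261.89801488792136], [0.0, 486.5912961150245, 196.55708709976173], [0.0, 0.0, 1.0]]
[[-0.06, -0.98, 0.2, 434.58], [-1.0, 0.06, -0.02, -40.41], [0.01, -0.2, -0.98, 1095.0], [0.0, 0.0, 0.0, 1.0]] [[384.2769854761926, 0.0, 260.1471072686275], [0.0, 384.2769854761926, 192.81135725800456], [0.0, 0.0, 1.0]]
```

View pics/scene0.png

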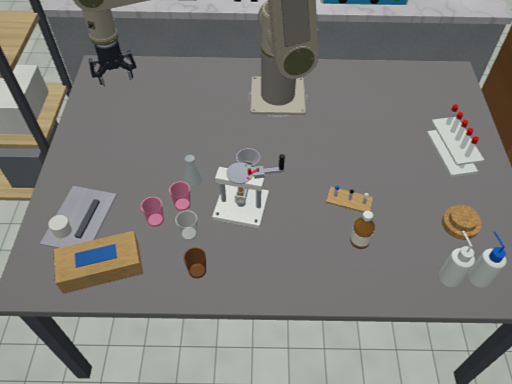

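View pics/top0.png

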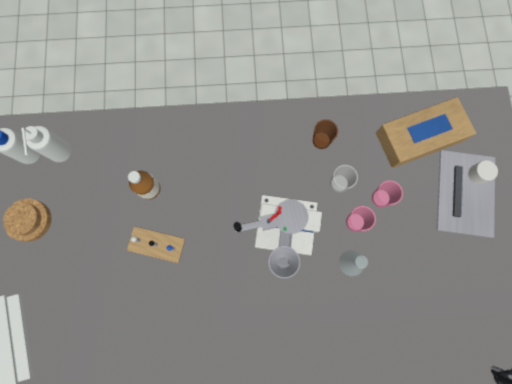

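The scene view shows the press at about (240,185), with the knob at (282,162). In the top view:
- **Beads:** white (134,239), black (152,243), blue (170,248).
- **Press:** funnel (284,262), head (291,217), knob (238,227), red tab (275,214), green dot (285,228).

Next I'll measure these.

Run:
```python
from h import *
t=dict(np.load('top.npz'));s=dict(np.load('scene.npz'))
def blobs(S,lo,hi,z,roi,name):
    f=cv2.cvtColor(S['frame'],cv2.COLOR_BGR2HSV);m=cv2.inRange(f,lo,hi);M=np.zeros_like(m);x0,y0,x1,y1=roi;M[y0:y1,x0:x1]=m[y0:y1,x0:x1]
    n,l,st,c=cv2.connectedComponentsWithStats(M);W=world(S)
    for i in range(1,n):
        if st[i,4]>4: print(name,c[i].round(1),st[i,4],'ray',ray(S,*c[i],z).round(1)[:2],'depth med',np.median(W[l==i],0).round(1))
blobs(t,(0,0,150),(180,60,255),52,(128,230,145,248),'white')
blobs(t,(0,0,0),(180,255,45),52,(146,236,158,250),'black')
blobs(t,(100,120,40),(130,255,255),52,(160,240,180,256),'blue')
blobs(t,(0,0,0),(180,255,45),236,(228,218,246,236),'knob')
blobs(t,(0,150,80),(8,255,255),205,(255,195,300,240),'red')
blobs(t,(50,100,50),(85,255,255),182,(270,215,300,240),'green')
blobs(s,(0,0,150),(180,60,255),52,(360,190,372,203),'Swhite')
blobs(s,(0,0,0),(180,255,45),52,(344,187,357,201),'Sblack')
blobs(s,(100,120,40),(130,255,255),52,(330,182,344,197),'Sblue')
blobs(s,(0,0,0),(180,255,45),236,(274,150,290,175),'Sknob')
blobs(s,(0,150,80),(8,255,255),205,(235,160,265,190),'Sred')
blobs(s,(50,100,50),(85,255,255),182,(235,160,265,190),'Sgreen')
# head disc via depth
for S,n,roi in((t,'top',(255,190,315,290)),(s,'scene',(220,140,275,195))):
    W=world(S);x0,y0,x1,y1=roi;m=np.zeros(W.shape[:2],np.uint8);m[y0:y1,x0:x1]=255
    for a,b in((174,186),(128,140),(155,168)):
        q=((abs(W[...,2]-(a+b)/2)<(b-a)/2)&(m>0)); P=W[q]
        if len(P)>5:
            c,r=cv2.minEnclosingCircle(P[:,:2].astype(np.float32));print(n,a,b,len(P),np.array(c).round(1),round(r,1),cv2.minAreaRect(P[:,:2].astype(np.float32)))
big=cv2.resize(t['frame'][185:290,225:325],None,fx=6,fy=5.7,interpolation=cv2.INTER_CUBIC);cv2.imwrite('pics/crop.png',big)
# glassware/tall objects heights map
W=world(t)
for nm,(u,v) in dict(bottle=(140,180),flask=(352,263),beaker=(344,180)).items(): print(nm,ray(t,u,v,60).round())
```

```text
white [133.3 238.6] 36 ray [542.7 289.5] depth med [543.6 288.5  55.5]
black [151.3 242.9] 9 ray [528.2 241.1] depth med [527.4 240.   58.9]
blue [169.  247.5] 16 ray [512.9 193.9] depth med [512.6 192.2  57.8]
knob [237.2 226.4] 40 ray [536.3  -0.6] depth med [ 5.364e+02 -2.000e-01  2.344e+02]
red [275.9 213.6] 34 ray [564.2 -90.9] depth med [565.6 -92.9 188.2]
Swhite [365.8 194.8] 16 ray [543.1 289.4] depth med [544.6 288.2  54.4]
Sblack [351.3 191.1] 9 ray [528.7 242.6] depth med [532.7 241.   57.3]
Sblue [336.6 187.2] 13 ray [513.1 194.6] depth med [518.8 194.1  59.4]
Sknob [281.3 163.2] 53 ray [ 5.705e+02 -4.000e-01] depth med [546.8   0.8 207.6]
Sred [251.3 171.2] 24 ray [577.3 -90. ] depth med [568.7 -92.8 190.3]
top 174 186 1120 [ 553.1 -105. ] 66.2 ((565.167724609375, -107.65861511230469), (125.26235961914062, 83.23036193847656), 77.96424865722656)
top 128 140 260 [ 474.9 -129.3] 68.4 ((478.4228820800781, -117.15457916259766), (77.83729553222656, 129.516357421875), 66.50888061523438)
top 155 168 317 [ 555.4 -118. ] 72.2 ((554.1074829101562, -119.84722900390625), (136.28501892089844, 66.53137969970703), 78.67915344238281)
scene 174 186 552 [555.7 -94.1] 75.9 ((546.1844482421875, -99.7552719116211), (84.41039276123047, 147.202880859375), 28.773193359375)
scene 128 140 126 [ 511.1 -108.6] 96.6 ((502.23809814453125, -106.29158782958984), (129.3929443359375, 174.7747802734375), 78.26478576660156)
scene 155 168 261 [ 547.4 -111. ] 81.7 ((563.72607421875, -113.9349365234375), (162.04632568359375, 59.46746826171875), 81.05937957763672)
bottle [703. 269.  60.]
flask [ 441. -291.   60.]
beaker [ 667. -294.   60.]
```

View pics/crop.png

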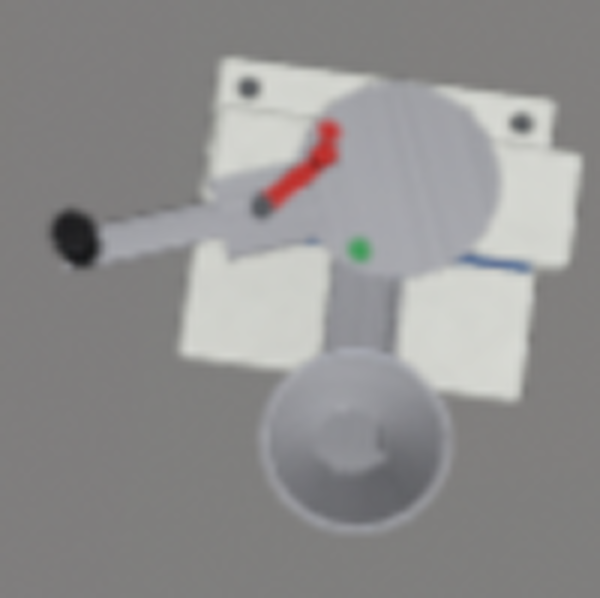

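The crop gives the head disc centre at crop (402,180), the funnel mouth centre at (356,440), the selector pivot at (262,205), the tab at (325,140) and the knob top at (72,235). The tab is on the far (+x) side, which is loosen, and the green dot is at (360,250).

Run:
```python
from h import *
t=dict(np.load('top.npz'))
P=lambda u,v,z: ray(t,225+u/6,185+v/5.7,z)[:2]
ax=P(402,180,180);fu=P(356,440,134);kn=P(72,233,236);pv=P(262,205,188);tb=P(325,140,203);g=P(360,250,180)
print(ax,fu,kn,pv,tb,g, np.linalg.norm(ax-fu),np.linalg.norm(kn-ax),np.linalg.norm(pv-ax),np.linalg.norm(tb-ax))
d=ax-fu;yaw=np.degrees(np.arctan2(d[1],d[0]));k=kn-ax;ka=np.degrees(np.arctan2(k[1],k[0]))
c=[P(*q,20) for q in((182,353),(520,400),(555,100),(220,60))];print(np.round(c,1),'basecentre',np.mean(c,0))
e=c[3]-c[0];print('yaw',yaw,np.degrees(np.arctan2(e[1],e[0])),'knobang',ka,'handle',2.3-np.radians(ka-yaw))
```

```text
[ 558.28416612 -130.45813966] [ 452.81365301 -107.02932097] [ 5.37534192e+02 -1.56997049e-01] [550.22834342 -73.51455757] [573.63937615 -99.42662026] [ 529.89542326 -111.40859927] 108.04137485145081 131.94297706914617 57.51058876803661 34.62279120928052
[[ 501.7  -37.8]
 [ 469.2 -191.9]
 [ 615.5 -221.8]
 [ 645.7  -64.7]] basecentre [ 558.00906415 -129.04421644]
yaw -12.524110692864726 -10.594118535732324 knobang 99.04816582330189 handle 0.3526964208473442
```

Call:
apply_moves:
  series: "0 0 -0.01 -0.045 -0.2;0 0 -0.01 -0.045 -0.2;0 0 -0.01 -0.045 -0.2;0 0 -0.01 -0.045 -0.2;0 0 -0.01 -0.045 -0.2"
  squeeze: 30

```text
time: 0.52
tool_pos: [219.0, -558.2, 245.8]
tcp_rot: [-179.9, -0.0, 47.5]
ft_force: [-1.0, 0.4, 0.0]
finger_gap: 51.3
grip_force: 0.0
```

Call:
apply_moves:
  series: "0 0 -0.01 -0.045 -0.2;0 0 -0.01 -0.045 -0.2;0 0 -0.01 -0.045 -0.2;0 0 -0.01 -0.045 -0.2;0 0 -0.01 -0.045 -0.2"

```text
time: 0.93
tool_pos: [219.0, -558.3, 260.8]
tcp_rot: [-180.0, -0.1, 73.2]
ft_force: [0.1, 0.4, 0.2]
finger_gap: 51.0
grip_force: 0.0
```

```bash
cat >> h.py <<'E'
def go(x,y,z,n,yaw=None):
    """tool-frame row shares (n rows) from the present pose to x,y,z at constant yaw"""
    s=sense();p=s['tool_pos'];a=np.radians(s['tcp_rot'][2]);d=np.array([x,y,z])-p
    t=np.array([d[0]*np.cos(a)+d[1]*np.sin(a),d[0]*np.sin(a)-d[1]*np.cos(a),-d[2]])
    print('at',p.round(1),'rot',s['tcp_rot'].round(2),'gap',round(s['finger_gap'],1),'t',round(s['time'],2),'F',s['ft_force'].round(1),'d',d.round(1),'len/row',np.linalg.norm(d)/n,'total',(t/300).round(4),'row',(t/300/n).round(4))
E
python3 -c "
from h import *
go(543,289.5,260,25)"
```

```text
at [ 219.  -558.3  260.8] rot [-1.7996e+02 -5.0000e-02  7.3240e+01] gap 51.0 t 0.93 F [0.1 0.4 0.2] d [ 3.240e+02  8.478e+02 -8.000e-01] len/row 36.302214440512905 total [3.0172e+00 2.1900e-01 2.7000e-03] row [1.207e-01 8.800e-03 1.000e-04]
```

Call:
apply_moves:
  series: "0.12 0.009 0 0 -0.2;0.12 0.009 0 0 -0.2;0.12 0.009 0 0 -0.2;0.12 0.009 0 0 -0.2;0.12 0.009 0 0 -0.2"

```text
time: 1.35
tool_pos: [284.8, -388.6, 260.6]
tcp_rot: [-180.0, -0.0, 73.0]
ft_force: [1.3, -0.4, 0.7]
finger_gap: 51.4
grip_force: 0.0
```

Call:
apply_moves:
  series: "0.12 0.009 0 0 -0.2;0.12 0.009 0 0 -0.2;0.12 0.009 0 0 -0.2;0.12 0.009 0 0 -0.2;0.12 0.009 0 0 -0.2"

```text
time: 1.77
tool_pos: [350.3, -220.5, 261.0]
tcp_rot: [-180.0, -0.0, 73.0]
ft_force: [0.9, 0.6, -0.4]
finger_gap: 51.5
grip_force: 0.0
```

Call:
apply_moves:
  series: "0.12 0.009 0 0 -0.2;0.12 0.009 0 0 -0.2;0.12 0.009 0 0 -0.2;0.12 0.009 0 0 -0.2;0.12 0.009 0 0 -0.2"

```text
time: 2.18
tool_pos: [415.9, -52.2, 261.1]
tcp_rot: [180.0, 0.0, 73.0]
ft_force: [1.0, -0.6, -0.0]
finger_gap: 51.3
grip_force: 0.0
```

Call:
apply_moves:
  series: "0.12 0.009 0 0 -0.2;0.12 0.009 0 0 -0.2;0.12 0.009 0 0 -0.2;0.12 0.009 0 0 -0.2;0.12 0.009 0 0 -0.2"

```text
time: 2.6
tool_pos: [481.5, 116.1, 260.9]
tcp_rot: [-180.0, 0.0, 73.0]
ft_force: [0.7, -0.4, 0.0]
finger_gap: 51.1
grip_force: 0.0
```

Call:
apply_moves:
  series: "0.12 0.009 0 0 -0.2;0.12 0.009 0 0 -0.2;0.12 0.009 0 0 -0.2;0.12 0.009 0 0 -0.2;0.12 0.009 0 0 -0.2"

```text
time: 3.02
tool_pos: [547.1, 284.1, 260.6]
tcp_rot: [-180.0, 0.0, 73.0]
ft_force: [1.0, -0.7, 1.0]
finger_gap: 51.6
grip_force: 0.0
```

```bash
python3 -c "
from h import *
go(543,289.5,110,5)
s=snapshot('wrist');cv2.imwrite('pics/w1.png',s['frame']);print(s['intrinsics'],s['tool_from_camera'].round(3))
np.savez('w1.npz',**s)"
```

```text
at [547.1 284.1 260.6] rot [-1.7996e+02  4.0000e-02  7.3000e+01] gap 51.6 t 3.02 F [ 1.  -0.7  1. ] d [  -4.1    5.4 -150.6] len/row 30.146021796047222 total [ 0.0132 -0.0183  0.5019] row [ 0.0026 -0.0037  0.1004]
[[297.31863964   0.         253.89749321]
 [  0.         297.31863964 188.81614765]
 [  0.           0.           1.        ]] [[-1.00000e-03 -9.46000e-01 -3.25000e-01  8.44310e+01]
 [ 1.00000e+00 -2.00000e-03  0.00000e+00 -4.54000e-01]
 [-1.00000e-03 -3.25000e-01  9.46000e-01 -1.42803e+02]
 [ 0.00000e+00  0.00000e+00  0.00000e+00  1.00000e+00]]
```

View pics/w1.png

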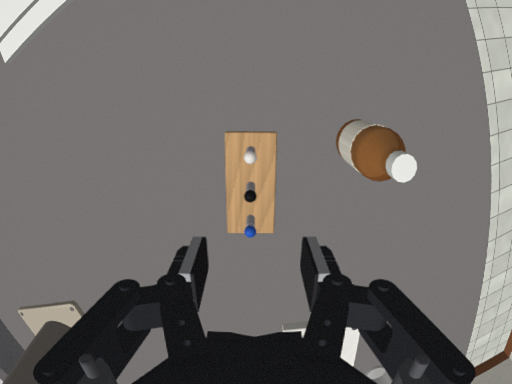

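The wrist view shows the white bead at (249.5,157), black at (250,196) and blue at (250,231), with the row aligned to tool x. Now I'll cross-check the positions.

```bash
cat >> h.py <<'E'
from scipy.spatial.transform import Rotation as R
def wray(s,st,u,v,z):
    K=s['intrinsics'];x,y=u-K[0,2],v-K[1,2];r=np.hypot(x,y);th=r/K[0,0]
    c=np.array([np.sin(th)*x/r,np.sin(th)*y/r,np.cos(th)]);T=s['tool_from_camera']
    Q=R.from_euler('xyz',st['tcp_rot'],degrees=True).as_matrix()
    o=Q@T[:3,3]+st['tool_pos'];d=Q@T[:3,:3]@c
    return o+d*(z-o[2])/d[2]
E
python3 -c "
from h import *
s=dict(np.load('w1.npz'));st=sense()
g=s['frame'].astype(int)
m=(g.min(2)>150);m[:140]=0;m[175:]=0;m[:,:230]=0;m[:,270:]=0
v,u=np.nonzero(m);print(u.mean(),v.mean(),len(u))
for p in((249.5,157),(u.mean(),v.mean()),(250,196),(250,231.5)):print(wray(s,st,*p,52).round(1))"
```

```text
248.91176470588235 157.86274509803923 102
[543.3 296.   52. ]
[542.3 295.2  52. ]
[529.1 248.1  52. ]
[514.3 200.4  52. ]
```

Call:
apply_moves:
  series: "0.007 -0.009 0.1 0 -0.2;0.006 -0.009 0.1 0 -0.2;0 0 0.1 0 -0.2;0 0 0.1 0 -0.2;0 0 0 0 -0.2"

```text
time: 3.48
tool_pos: [538.4, 285.7, 133.0]
tcp_rot: [-179.5, 0.5, 73.0]
ft_force: [-0.9, -0.8, -2.2]
finger_gap: 51.4
grip_force: 0.0
```

```bash
python3 -c "
from h import *
go(543,290,33,5);st=sense()
s=snapshot('wrist');cv2.imwrite('pics/w2.png',s['frame'])
f=s['frame'];h=cv2.cvtColor(f,cv2.COLOR_BGR2HSV)
for n,lo,hi in(('w',(0,0,130),(180,60,255)),('k',(0,0,0),(180,255,35)),('b',(100,120,40),(130,255,255))):
    m=cv2.inRange(h,lo,hi);c=cv2.connectedComponentsWithStats(m)
    for i in range(1,c[0]):
        if 150<c[2][i,4]<2000 and 200<c[3][i,0]<310 : print(n,c[3][i].round(1),c[2][i],wray(s,st,*c[3][i],52).round(1))
"
```

```text
at [538.4 285.7 133. ] rot [-179.45    0.46   73.  ] gap 51.4 t 3.48 F [-0.9 -0.8 -2.2] d [   4.6    4.3 -100. ] len/row 20.03774245489048 total [0.0181 0.0106 0.3333] row [0.0036 0.0021 0.0667]
w [259. 191.] [250 175  20  26 292] [542.7 289.7  52. ]
k [259.1 244.9] [251 237  16  17 201] [528.5 242.3  52. ]
k [200.  269.3] [191 238  17  70 616] [469.  232.2  52. ]
k [307.9 269.2] [301 238  17  69 608] [563.6 203.8  52. ]
b [258.3 290.2] [251 283  16  16 197] [513.4 194.2  52. ]
```

View pics/w2.png

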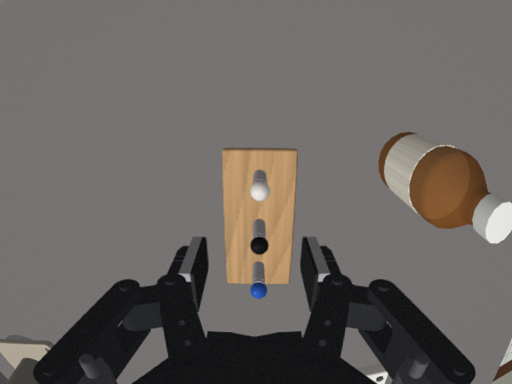

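The white bead is at (260,190), which computes to (542.7, 289.7), in agreement with the fixed cameras. I'll go down on it.

Call:
apply_moves:
  series: "0 0 0 0 -0.2;0 0 0 0 -0.2;0 0 0 0 -0.2"

```text
time: 3.78
tool_pos: [544.7, 288.2, 144.4]
tcp_rot: [179.8, -0.2, 73.0]
ft_force: [0.3, 0.4, 0.8]
finger_gap: 51.3
grip_force: 0.0
```

```bash
python3 -c "
from h import *
go(543,290,34,5)"
```

```text
at [544.7 288.2 144.4] rot [ 1.798e+02 -1.700e-01  7.298e+01] gap 51.3 t 3.78 F [0.3 0.4 0.8] d [  -1.7    1.8 -110.4] len/row 22.091924340052532 total [ 0.0041 -0.0072  0.3681] row [ 0.0008 -0.0014  0.0736]
```

Call:
apply_moves:
  series: "0.002 -0.004 0.07 0 -0.2;0.002 -0.003 0.06 0 -0.2;0 0 0.04 0 -0.2;0 0 0.03 0 -0.2;0 0 0.02 0 -0.2"

```text
time: 4.2
tool_pos: [541.5, 289.3, 75.1]
tcp_rot: [180.0, -0.0, 73.0]
ft_force: [-0.5, 0.1, -0.5]
finger_gap: 51.0
grip_force: 0.0
```

Call:
apply_moves:
  series: "0 0 0 0 -0.2;0 0 0 0 -0.2;0 0 0 0 -0.2;0 0 0 0 -0.2"

```text
time: 4.53
tool_pos: [542.1, 289.6, 76.5]
tcp_rot: [179.9, -0.1, 73.0]
ft_force: [0.5, -0.2, -0.2]
finger_gap: 51.3
grip_force: 0.0
```

```bash
python3 -c "
from h import *
go(543,290,34,5)"
```

```text
at [542.1 289.6  76.5] rot [ 1.7992e+02 -7.0000e-02  7.2980e+01] gap 51.3 t 4.53 F [ 0.5 -0.2 -0.2] d [  0.9   0.4 -42.5] len/row 8.497087637070399 total [0.002  0.0024 0.1416] row [0.0004 0.0005 0.0283]
```

Call:
apply_moves:
  series: "0.002 0.002 0.05 0 -0.2;0 0 0.04 0 -0.2;0 0 0.03 0 -0.2;0 0 0.02 0 -0.2;0 0 0 0 -0.2"

```text
time: 4.95
tool_pos: [540.6, 289.1, 31.0]
tcp_rot: [-179.8, 0.1, 73.0]
ft_force: [0.1, -0.3, 0.6]
finger_gap: 51.0
grip_force: 0.0
```

Call:
apply_moves:
  series: "0 0 0 0 0.2;0 0 0 0 0.4;0 0 0 0 0.6;0 0 0 0 0.8;0 0 0 0 0.8"
  squeeze: 30

```text
time: 5.37
tool_pos: [543.0, 290.0, 34.3]
tcp_rot: [179.9, -0.1, 73.0]
ft_force: [1.0, -0.5, 2.1]
finger_gap: 13.3
grip_force: 29.2
```

Call:
apply_moves:
  series: "0 0 0 0 0.9;0 0 0 0 0.9;0 0 0 0 0.9"

```text
time: 5.62
tool_pos: [542.9, 290.0, 34.1]
tcp_rot: [179.9, -0.1, 73.0]
ft_force: [1.3, 0.6, 4.8]
finger_gap: 13.7
grip_force: 29.4
```

Call:
apply_moves:
  series: "0 0 -0.01 0 0.9;0 0 -0.02 0 0.9;0 0 -0.04 0 0.9;0 0 -0.06 0 0.9;0 0 -0.1 0 0.9"

```text
time: 6.03
tool_pos: [538.9, 288.6, 99.0]
tcp_rot: [-179.6, 0.3, 73.0]
ft_force: [0.3, -0.1, -1.4]
finger_gap: 13.7
grip_force: 29.2
```

```bash
python3 -c "
from h import *
go(453,-107,250,13)
s=snapshot('wrist');cv2.imwrite('pics/w3.png',s['frame'])"
```

```text
at [538.9 288.6  99. ] rot [-179.63    0.28   72.98] gap 13.7 t 6.03 F [ 0.3 -0.1 -1.4] d [ -85.9 -395.6  151. ] len/row 33.23347167191206 total [-1.3446  0.112  -0.5033] row [-0.1034  0.0086 -0.0387]
```

View pics/w3.png

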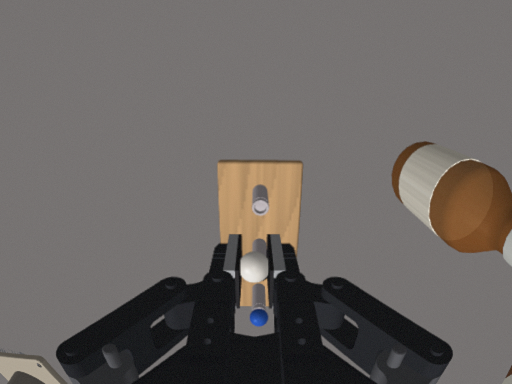

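The white bead is held between the pads at (254,267), and its stem at (260,205) is empty. Blue is still in place.

Call:
apply_moves:
  series: "0 0 -0.1 0 0.9;0 0 -0.1 0 0.9;0 0 -0.1 0 0.9;0 0 -0.1 0 0.9;0 0 -0.1 0 0.9"

```text
time: 6.5
tool_pos: [541.3, 289.7, 253.5]
tcp_rot: [-179.9, 0.0, 73.0]
ft_force: [0.5, 0.4, 0.1]
finger_gap: 13.7
grip_force: 29.3
```

Call:
apply_moves:
  series: "-0.07 0.005 0 0 0.9;-0.1 0.008 0 0 0.9;-0.1 0.008 0 0 0.9;-0.1 0.008 0 0 0.9;-0.1 0.008 0 0 0.9"

```text
time: 6.92
tool_pos: [510.4, 150.7, 252.0]
tcp_rot: [-179.9, 0.0, 73.0]
ft_force: [0.3, -0.7, -0.3]
finger_gap: 13.4
grip_force: 29.3
```

Call:
apply_moves:
  series: "-0.1 0.007 0 0 0.9;-0.1 0.007 0 0 0.9;-0.1 0.007 0 0 0.9;-0.1 0.007 0 0 0.9;-0.1 0.007 0 0 0.9"

```text
time: 7.33
tool_pos: [476.6, 4.2, 252.1]
tcp_rot: [-180.0, -0.0, 73.0]
ft_force: [1.0, -0.8, -0.0]
finger_gap: 13.6
grip_force: 29.3
```

Call:
apply_moves:
  series: "-0.1 0.007 0 0 0.9;-0.1 0.007 0 0 0.9;-0.06 0.007 0 0 0.9;-0.02 0.007 0 0 0.9;0 0 0 0 0.9"

```text
time: 7.75
tool_pos: [460.7, -78.6, 252.2]
tcp_rot: [-180.0, -0.0, 72.8]
ft_force: [0.4, -0.5, -0.4]
finger_gap: 13.2
grip_force: 29.3
```

Call:
apply_moves:
  series: "0 0 0 0 0.9;0 0 0 0 0.9;0 0 0 0 0.9"

```text
time: 8.0
tool_pos: [461.2, -76.5, 252.2]
tcp_rot: [-180.0, -0.0, 73.1]
ft_force: [0.6, 0.0, 1.0]
finger_gap: 13.4
grip_force: 29.3
```

```bash
python3 -c "
from h import *
go(453,-107,145,5);st=sense()
s=snapshot('top');cv2.imwrite('pics/t2.png',cv2.resize(s['frame'][170:310,190:350],None,fx=4,fy=4))"
```

```text
at [461.2 -76.5 252.2] rot [-1.7998e+02 -2.0000e-02  7.3070e+01] gap 13.4 t 8.0 F [0.6 0.  1. ] d [  -8.2  -30.5 -107.2] len/row 22.351846317306816 total [-0.1054  0.0035  0.3573] row [-0.0211  0.0007  0.0715]
```

View pics/t2.png

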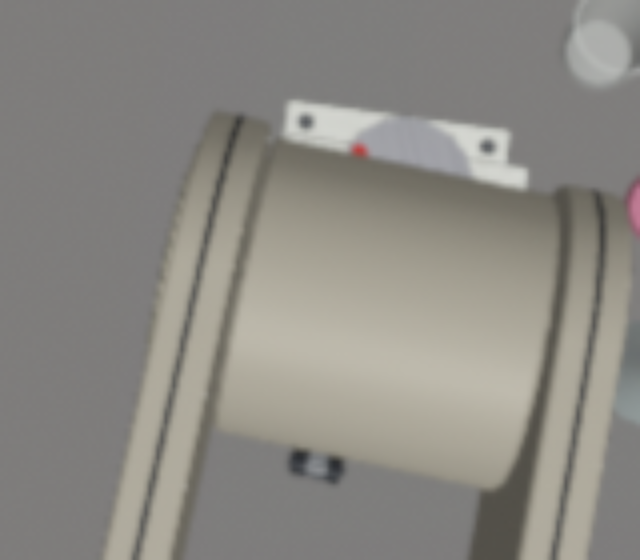

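The arm hides most of the press from above, but the tab is visible at (360,150), still on loosen. I'll move over the funnel, lower and release.

Call:
apply_moves:
  series: "-0.05 0.002 0.02 0 0.9;-0.055 0.002 0.05 0 0.9;0 0 0.07 0 0.9;0 0 0.07 0 0.9;0 0 0.06 0 0.9"

```text
time: 8.47
tool_pos: [452.9, -107.5, 170.1]
tcp_rot: [-180.0, -0.0, 73.0]
ft_force: [-0.0, 0.3, -0.2]
finger_gap: 13.8
grip_force: 29.3
```

Call:
apply_moves:
  series: "0 0 0.05 0 0.9;0 0 0.03 0 0.9;0 0 0 0 0.9;0 0 0 0 0.9;0 0 0 0 0.9"

```text
time: 8.88
tool_pos: [453.7, -108.0, 148.5]
tcp_rot: [179.9, 0.0, 73.0]
ft_force: [0.2, -0.4, -0.3]
finger_gap: 13.8
grip_force: 29.3
```

Call:
apply_moves:
  series: "0 0 0 0 0.6;0 0 0 0 0.5;0 0 0 0 0.3;0 0 0 0 0.3;0 0 0 0 0.3"

```text
time: 9.3
tool_pos: [453.1, -108.2, 147.6]
tcp_rot: [180.0, 0.0, 73.0]
ft_force: [0.1, -0.3, -0.3]
finger_gap: 29.8
grip_force: 0.0
```

Call:
apply_moves:
  series: "0 0 -0.05 0 0.3;0 0 -0.1 0 0.3;0 0 -0.1 0 0.3;0 0 -0.1 0 0.3;0 0 -0.05 0 0.3"

```text
time: 9.72
tool_pos: [454.1, -108.5, 271.6]
tcp_rot: [179.7, 0.0, 73.0]
ft_force: [0.0, 0.4, 0.8]
finger_gap: 29.6
grip_force: 0.0
```

```bash
python3 -c "
from h import *
go(600,-90,262,5);st=sense()
s=snapshot('wrist');a=snapshot('scene');cv2.imwrite('pics/w4.png',np.hstack([s['frame'][:, 60:460],cv2.resize(a['frame'][140:230,205:300],(400,384),interpolation=cv2.INTER_CUBIC)]))"
```

```text
at [ 454.1 -108.5  271.6] rot [1.7972e+02 1.0000e-02 7.2970e+01] gap 29.6 t 9.72 F [0.  0.4 0.8] d [145.9  18.5  -9.6] len/row 29.47332127433296 total [0.2014 0.4469 0.0319] row [0.0403 0.0894 0.0064]
```

View pics/w4.png

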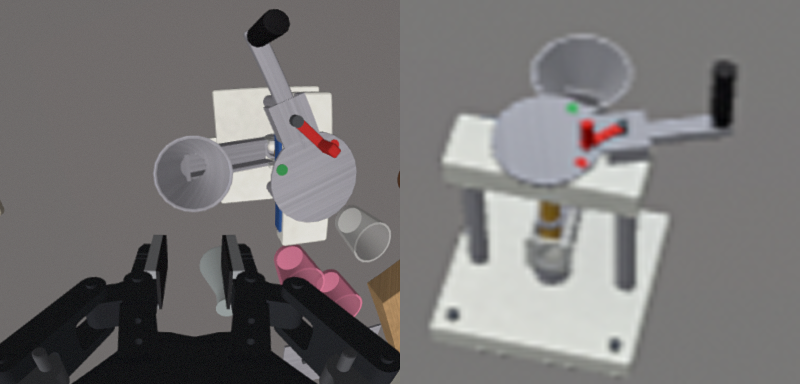

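The wrist view shows an empty funnel and the bead rolling in the chute at (270,147). The tab is at crop (335,148), still on loosen. I'll measure the tab from here and let the bead run.

Call:
apply_moves:
  series: "0 0 0 0 1;0 0 0 0 1;0 0 0 0 1;0 0 0 0 1;0 0 0 0 1"

```text
time: 10.23
tool_pos: [452.5, -107.9, 266.2]
tcp_rot: [-179.9, -0.0, 73.0]
ft_force: [-0.9, 0.8, 0.5]
finger_gap: -0.2
grip_force: 0.0
```

```bash
python3 -c "
from h import *
st=sense();go(600,-90,262,5)
s=snapshot('wrist');a=snapshot('scene')
f=s['frame'];h=cv2.cvtColor(f,cv2.COLOR_BGR2HSV)
m=cv2.inRange(h,(0,150,70),(6,255,255));m[:, :330]=0;m[:, 420:]=0;m[:90]=0;m[180:]=0
cs=cv2.findContours(m,0,2)[0];c=max(cs,key=cv2.contourArea);print(cv2.boundingRect(c),c[:,0].tolist()[::3])
for n,(u,v,z) in dict(tabtop=(395,148,208),pivot=(357,120,190),head=(374,176,180),knob=(338,20,236),fun=(253,173,134)).items():print(n,wray(s,st,u,v,z).round(1))
cv2.imwrite('pics/w5.png',np.hstack([cv2.resize(f[70:230,230:430],(400,320),interpolation=cv2.INTER_CUBIC),cv2.resize(a['frame'][170:220,220:270],(320,320),interpolation=cv2.INTER_CUBIC)]))"
```

```text
at [ 452.5 -107.9  266.2] rot [-1.7989e+02 -1.0000e-02  7.2980e+01] gap -0.2 t 10.23 F [-0.9  0.8  0.5] d [147.5  17.9  -4.2] len/row 29.72661725279611 total [0.201  0.4526 0.014 ] row [0.0402 0.0905 0.0028]
(363, 122, 43, 38) [[369, 122], [368, 127], [365, 129], [364, 131], [380, 145], [392, 155], [397, 157], [405, 154], [403, 143], [400, 141], [397, 142], [393, 143], [389, 141], [385, 138], [381, 134], [376, 128]]
tabtop [565.9 -93.2 208. ]
pivot [546.2 -69.  190. ]
head [ 554.5 -121.2  180. ]
knob [536.7   1.  236. ]
fun [ 452.9 -101.7  134. ]
```

View pics/w5.png

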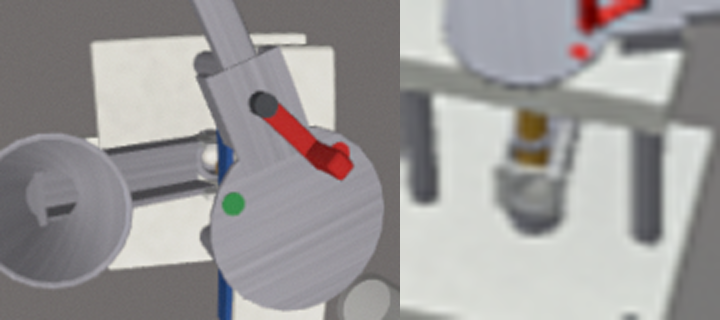

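```bash
python3 -c "
from h import *
st=sense()
s=snapshot('wrist')
for z in(34,50,60,80):print(z,wray(s,st,335,149,z).round(1))
print('bias ref: funnel', wray(s,st,230+52/2,70+210/2,134).round(1))
d=s['depth'];print(d[145:154,330:341].round(0)[::2,::2])
Q=R.from_euler('xyz',st['tcp_rot'],degrees=True).as_matrix();print('cam',Q@s['tool_from_camera'][:3,3]+st['tool_pos'])
"
```

```text
34 [ 557.5 -128.9   34. ]
50 [ 554.  -124.5   50. ]
60 [ 551.9 -121.8   60. ]
80 [ 547.6 -116.4   80. ]
bias ref: funnel [ 455.4 -104.7  134. ]
[[369. 373. 333. 334. 267. 261.]
 [370. 371. 370. 370. 268. 261.]
 [387. 373. 373. 371. 369. 260.]
 [372. 387. 377. 373. 346. 262.]
 [371. 389. 388. 389. 344. 263.]]
cam [477.1491864  -27.16950652 409.50385897]
```

The bead's ray meets (557.5, -128.9) at z=34, and the depth agrees, so it is in the well. Next I align the tool with the handle and go beside the tab on its loosen side.

Call:
apply_moves:
  series: "0 0 0 -0.045 1;0 0 0 -0.045 1;0 0 0 -0.045 1;0 0 0 -0.045 1;0 0 0 -0.046 1"

```text
time: 10.8
tool_pos: [453.0, -108.1, 267.2]
tcp_rot: [-180.0, -0.0, 99.1]
ft_force: [-0.1, 0.5, 0.0]
finger_gap: -0.1
grip_force: 0.0
```

Call:
apply_moves:
  series: "0 0 0 0 1;0 0 0 0 1"

```text
time: 10.97
tool_pos: [453.0, -108.1, 267.2]
tcp_rot: [-180.0, -0.0, 98.7]
ft_force: [-0.6, -0.5, -0.2]
finger_gap: 0.1
grip_force: 0.0
```

```bash
python3 -c "
from h import *
go(604,-93,196,5)"
```

```text
at [ 453.  -108.1  267.2] rot [-180.     -0.     98.72] gap 0.1 t 10.97 F [-0.6 -0.5 -0.2] d [151.   15.1 -71.2] len/row 33.53308816519096 total [-0.0267  0.5052  0.2375] row [-0.0053  0.101   0.0475]
```

Call:
apply_moves:
  series: "-0.006 0.1 0 0 1;-0.006 0.1 0 0 1;-0.005 0.1 0 0 1;-0.005 0.1 0 0 1;-0.005 0.1 0 0 1"

```text
time: 11.38
tool_pos: [603.8, -92.7, 267.1]
tcp_rot: [180.0, 0.0, 98.7]
ft_force: [0.8, -0.6, 1.2]
finger_gap: 0.0
grip_force: 0.0
```

Call:
apply_moves:
  series: "0 0.005 0 0 1;0 0 0.06 0 1;0 0 0.07 0 1;0 0 0.06 0 1;0 0 0.04 0 1"

```text
time: 11.8
tool_pos: [602.9, -92.5, 195.9]
tcp_rot: [-179.9, -0.1, 98.7]
ft_force: [0.1, -0.0, -0.8]
finger_gap: 0.1
grip_force: 0.0
```

Call:
apply_moves:
  series: "0 0 0 0 1;0 0 0 0 1;0 0 0 0 1;0 0 0 0 1"

```text
time: 12.13
tool_pos: [604.8, -92.9, 200.3]
tcp_rot: [179.8, 0.1, 98.9]
ft_force: [0.8, 0.1, 0.3]
finger_gap: -0.1
grip_force: 0.0
```

```bash
python3 -c "
from h import *
go(558,-101,196,8)
s=snapshot('wrist');a=snapshot('scene')
cv2.imwrite('pics/w6.png',np.hstack([s['frame'][:,60:460],cv2.resize(a['frame'][130:210,210:290],(384,384),interpolation=cv2.INTER_CUBIC)]))"
```

```text
at [604.8 -92.9 200.3] rot [1.7985e+02 6.0000e-02 9.8850e+01] gap -0.1 t 12.13 F [0.8 0.1 0.3] d [-46.8  -8.1  -4.3] len/row 5.960577970618706 total [-0.0025 -0.1583  0.0142] row [-0.0003 -0.0198  0.0018]
```

View pics/w6.png

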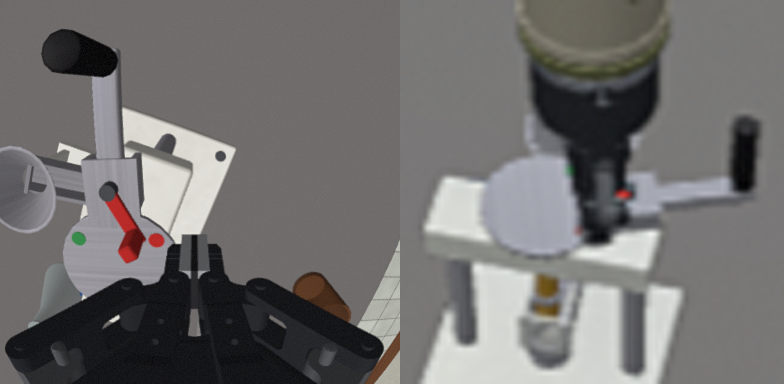

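The shut fingers at (195,240) stand on the loosen side of the tab at (130,245), level with it. That was the tenth picture, so from here I go by numbers. Now pushing the tab.

Call:
apply_moves:
  series: "0 -0.02 0.01 0 1;0 -0.02 0 0 1;0 -0.02 0 0 1;0 -0.02 0 0 1;0 -0.02 0 0 1"

```text
time: 12.65
tool_pos: [573.7, -97.6, 195.5]
tcp_rot: [180.0, 0.0, 98.9]
ft_force: [0.3, -0.6, 1.0]
finger_gap: 0.2
grip_force: 0.5
```

Call:
apply_moves:
  series: "0 -0.02 0 0 1;0 -0.015 0 0 1;0 0 0 0 1;0 0 0 0 1;0 0 0 0 1"

```text
time: 13.07
tool_pos: [563.8, -99.0, 195.3]
tcp_rot: [-180.0, -0.0, 98.9]
ft_force: [0.1, -0.0, -0.3]
finger_gap: -0.0
grip_force: 0.0
```

```bash
cat >> h.py <<'E'
def red():
    for n in('wrist','top','scene'):
        st=sense();s=snapshot(n);h=cv2.cvtColor(s['frame'],cv2.COLOR_BGR2HSV)
        for nm,lo,hi in(('red',(0,150,70),(6,255,255)),('green',(45,100,50),(85,255,255))):
            c=cv2.connectedComponentsWithStats(cv2.inRange(h,lo,hi))
            for i in range(1,c[0]):
                if c[2][i,4]<3: continue
                z=203 if nm=='red' else 181
                p=wray(s,st,*c[3][i],z) if n=='wrist' else ray(s,*c[3][i],z)
                if np.hypot(p[0]-558,p[1]+130)<90: print(n,nm,c[3][i].round(1),c[2][i],p.round(1)[:2])
E
python3 -c "
from h import *
go(558,-101,196,8);red()"
```

```text
at [563.8 -99.  195.3] rot [-179.99   -0.     98.88] gap -0.0 t 13.07 F [ 0.1 -0.  -0.3] d [-5.8 -2.   0.7] len/row 0.7787940394657125 total [-0.0037 -0.0203 -0.0024] row [-0.0005 -0.0025 -0.0003]
wrist red [222.4 236.2] [ 206  199   36   72 1041] [545.8 -89.3]
wrist red [283.8 244.2] [277 238  14  14 142] [578.  -89.1]
wrist green [198.2 244.4] [191 238  15  14 163] [ 530.9 -109.6]
top red [273.3 221.4] [271 220   6   4  16] [546.5 -83.7]
scene red [254.  167.8] [253 167   3   3   6] [562.1 -82.2]
```

Call:
apply_moves:
  series: "0 -0.01 0 0 1;0 -0.01 0 0 1;0 0 0 0 1;0 0 0 0 1"

```text
time: 13.55
tool_pos: [558.3, -99.8, 195.4]
tcp_rot: [179.9, 0.0, 98.9]
ft_force: [4.2, 1.0, -1.6]
finger_gap: 0.2
grip_force: 2.2
```

```bash
cat >> h.py <<'E'
def tab():
    st=sense();s=snapshot('wrist');h=cv2.cvtColor(s['frame'],cv2.COLOR_BGR2HSV);m=cv2.inRange(h,(0,150,70),(6,255,255))
    c=cv2.connectedComponentsWithStats(m);i=1+np.argmax(c[2][1:,4]);l=c[1]==i
    for a,b,n in((0,.2,'pivot end'),(.75,1,'tab end')):
        y0,hh=c[2][i,1],c[2][i,3];v,u=np.nonzero(l);k=(v>=y0+a*hh)&(v<=y0+b*hh)
        print(n,u[k].mean().round(1),v[k].mean().round(1),wray(s,st,u[k].mean(),v[k].mean(),205 if n[0]=='t' else 190)[:2].round(1))
E
python3 -c "
from h import *
go(558,-101,196,8);tab();red()"
```

```text
at [558.3 -99.8 195.4] rot [1.7994e+02 1.0000e-02 9.8890e+01] gap 0.2 t 13.55 F [ 4.2  1.  -1.6] d [-0.3 -1.2  0.6] len/row 0.17149522120296296 total [-0.0038 -0.0015 -0.002 ] row [-0.0005 -0.0002 -0.0002]
pivot end 236.8 208.2 [545.6 -79. ]
tab end 217.3 260.2 [ 539.1 -104.1]
wrist red [225.7 235.1] [ 209  199   39   71 1032] [541.9 -89.3]
wrist red [290.6 242.7] [283 236  16  14 166] [575.8 -88.7]
wrist green [205. 246.] [199 240  13  13 139] [ 529.6 -110.8]
top red [273.1 223.2] [271 222   6   3  10] [542.4 -82.9]
scene red [254.2 167.4] [253 167   3   2   5] [560.4 -81.6]
```

The tab is at (539,-104) and a 4 N stop force came on, so the selector is on tighten. I'll retreat and locate the knob.

Call:
apply_moves:
  series: "0 0.06 0 0 1;0 0.06 0 0 1;0 0 -0.1 0 1;0 0 -0.12 0 1;0 0 -0.1 0 0"

```text
time: 14.17
tool_pos: [592.7, -94.4, 292.0]
tcp_rot: [-179.8, -0.0, 98.9]
ft_force: [1.3, -0.3, 0.2]
finger_gap: 10.9
grip_force: 0.0
```

Call:
apply_moves:
  series: "0.1 -0.1 0 0 0;0.1 -0.1 0 0 0;0 0 0 0 0;0 0 0 0 0;0 0 0 0 0"

```text
time: 14.58
tool_pos: [526.1, -45.4, 291.6]
tcp_rot: [180.0, 0.0, 98.9]
ft_force: [-0.3, 0.4, 0.1]
finger_gap: 42.9
grip_force: 0.0
```

```bash
python3 -c "
from h import *
st=sense();go(535,-2,290,5);tab();red()
s=snapshot('wrist');cv2.imwrite('pics/w7.png',s['frame']);m=cv2.inRange(cv2.cvtColor(s['frame'],cv2.COLOR_BGR2HSV),(0,0,0),(180,255,45))
c=cv2.connectedComponentsWithStats(m)
for i in range(1,c[0]):
  if c[2][i,4]>60:print(c[3][i].round(1),c[2][i],wray(s,st,*c[3][i],215).round(1))
W=world(snapshot('scene'));q=(W[...,2]>200)&(W[...,2]<240)&(np.hypot(W[...,0]-535,W[...,1]+2)<30);print(q.sum(),np.median(W[q],0))
"
```

```text
at [526.1 -45.4 291.6] rot [1.7999e+02 4.0000e-02 9.8890e+01] gap 42.9 t 14.58 F [-0.3  0.4  0.1] d [ 8.9 43.4 -1.6] len/row 8.871397255113028 total [0.1384 0.0517 0.0053] row [0.0277 0.0103 0.0011]
pivot end 268.7 226.3 [544.9 -78.8]
tab end 258.7 256.9 [ 539.4 -103.5]
wrist red [261.8 242. ] [253 221  22  42 369] [540.4 -89.1]
wrist green [247.1 248.8] [243 245   9   8  57] [ 530.  -111.1]
scene red [250.  165.3] [247 161   9   8  29] [552.1 -94.8]
scene green [245.  164.5] [244 164   3   2   4] [ 530.2 -111.1]
[272.4 145. ] [260 128  27  34 658] [ 5.33e+02 -1.00e-01  2.15e+02]
[250.4 334.2] [   38   236   432   148 28841] [ 545.6 -195.1  215. ]
[  6.8 370.1] [  0 359  18  25 215] [ 114.2 -470.9  215. ]
68 [539.99241287  -1.71642013 224.76388407]
```

Call:
apply_moves:
  series: "0.07 0.026 0 -0.01 0;0.068 0.026 0 0 0;0 0 0.05 0 0;0 0 0.1 0 0;0 0 0.08 0 0"

```text
time: 15.3
tool_pos: [535.5, -1.6, 221.6]
tcp_rot: [179.9, 0.0, 100.1]
ft_force: [0.1, 0.1, 0.0]
finger_gap: 42.7
grip_force: 0.0
```

Call:
apply_moves:
  series: "0 0 0.06 0 0;0 0 0.03 0 0;0 0 0 0 0;0 0 0 0 0;0 0 0 0 0"

```text
time: 15.72
tool_pos: [535.8, -2.0, 197.0]
tcp_rot: [179.9, 0.0, 100.0]
ft_force: [-0.7, -1.2, 0.4]
finger_gap: 43.3
grip_force: 0.0
```

```bash
python3 -c "
from h import *
go(535,-2,193,5)"
```

```text
at [535.8  -2.  197. ] rot [1.7988e+02 3.0000e-02 1.0002e+02] gap 43.3 t 15.72 F [-0.7 -1.2  0.4] d [-0.8  0.  -4. ] len/row 0.8111895437978893 total [ 0.0005 -0.0027  0.0132] row [ 0.0001 -0.0005  0.0026]
```

Call:
apply_moves:
  series: "0 0 0.008 0 0.4;0 0 0 0 0.9;0 0 0 0 0.9;0 0 0 0 0.9;0 0 0 0 0.9"
  squeeze: 25

```text
time: 16.13
tool_pos: [535.4, -1.9, 194.0]
tcp_rot: [179.9, 0.0, 100.0]
ft_force: [-0.1, -0.3, 5.8]
finger_gap: 17.4
grip_force: 24.8
```

Call:
apply_moves:
  series: "-0.0024 -0.0453 0 -0.0524 0.9;-0.0024 -0.0453 0 -0.0524 0.9;-0.0024 -0.0453 0 -0.0524 0.9;0 0 0 0 0.9;0 0 0 0 0.9"

```text
time: 16.55
tool_pos: [497.0, -16.1, 194.0]
tcp_rot: [179.9, 0.2, 118.0]
ft_force: [2.2, -4.8, 4.7]
finger_gap: 17.4
grip_force: 25.1
```

```bash
cat >> h.py <<'E'
def hd():
    s=sense();p=s['tool_pos']-[558,-130,0];a=np.arctan2(p[1],p[0]);print('r',np.hypot(p[0],p[1]).round(1),'ang',np.degrees(a).round(1),'handle~',(2.3-a-np.radians(12)).round(3),'yaw',s['tcp_rot'][2].round(1),'F',s['ft_force'].round(1),'M',s['wrist_torque'].round(2),'gap',s['finger_gap'].round(1),'z',p[2].round(1),'t',s['time'])
E
python3 -c "
from h import *
hd();red()"
```

```text
Traceback (most recent call last):
  File "h.py", line 39, in hd
    s=sense();p=s['tool_pos']-[558,-130,0];a=np.arctan2(p[1],p[0]);print('r',np.hypot(p[0],p[1]).round(1),'ang',np.degrees(a).round(1),'handle~',(2.3-a-np.radians(12)).round(3),'yaw',s['tcp_rot'][2].round(1),'F',s['ft_force'].round(1),'M',s['wrist_torque'].round(2),'gap',s['finger_gap'].round(1),'z',p[2].round(1),'t',s['time'])
                                                                                                                                                                                                                                                                                ^^^^^^^^^^^^^^^^^^^^^
AttributeError: 'float' object has no attribute 'round'
```

Forces are small. Now the first clockwise stroke.

Call:
apply_moves:
  series: "-0.0024 0.0453 0 0.0524 0.9;-0.0024 0.0453 0 0.0524 0.9;-0.0024 0.0453 0 0.0524 0.9;-0.0024 0.0453 0 0.0524 0.9;-0.0024 0.0453 0 0.0524 0.9"

```text
time: 16.97
tool_pos: [562.7, 0.5, 193.9]
tcp_rot: [180.0, -0.0, 87.7]
ft_force: [-4.8, -2.6, 9.8]
finger_gap: 17.2
grip_force: 25.7
```

```bash
sed -i "s/s\['finger_gap'\].round(1)/round(s['finger_gap'],1)/" h.py; python3 -c "
from h import *
hd()"
```

```text
r 130.6 ang 87.9 handle~ 0.556 yaw 87.7 F [-4.8 -2.6  9.8] M [-0.43  0.73 -0.  ] gap 17.2 z 193.9 t 16.9667
```

Call:
apply_moves:
  series: "-0.0024 0.0453 0 0.0524 0.9;-0.0024 0.0453 0 0.0524 0.9;-0.0024 0.0453 0 0.0524 0.9;-0.0024 0.0453 0 0.0524 0.9;-0.0024 0.0453 0 0.0524 0.9"

```text
time: 17.38
tool_pos: [627.3, -18.3, 193.9]
tcp_rot: [-180.0, -0.1, 57.7]
ft_force: [-5.0, 3.2, 10.0]
finger_gap: 17.4
grip_force: 25.7
```

Call:
apply_moves:
  series: "-0.0024 0.0453 0 0.0524 0.9;-0.0024 0.0453 0 0.0524 0.9;-0.0024 0.0453 0 0.0524 0.9;-0.0024 0.0453 0 0.0524 0.9;0 0 0 0 0.9"

```text
time: 17.8
tool_pos: [667.6, -57.4, 194.0]
tcp_rot: [179.9, -0.2, 33.5]
ft_force: [3.0, 3.2, 6.3]
finger_gap: 17.8
grip_force: 25.4
```

```bash
python3 -c "
from h import *
hd();tab()"
```

```text
r 131.5 ang 33.5 handle~ 1.505 yaw 33.5 F [3.  3.2 6.3] M [ 0.43 -0.42 -0.06] gap 17.8 z 194.0 t 17.8
pivot end 245.7 331.7 [605.5 -90.6]
tab end 246.0 335.0 [616.3 -84.3]
```

Call:
apply_moves:
  series: "-0.0024 -0.0453 0 -0.0524 0.9;-0.0024 -0.0453 0 -0.0524 0.9;-0.0024 -0.0453 0 -0.0524 0.9;-0.0024 -0.0453 0 -0.0524 0.9;-0.0024 -0.0453 0 -0.0524 0.9"

```text
time: 18.27
tool_pos: [615.3, -12.0, 194.0]
tcp_rot: [179.9, -0.1, 64.3]
ft_force: [1.6, -2.3, 6.5]
finger_gap: 17.0
grip_force: 26.0
```

Call:
apply_moves:
  series: "-0.0024 -0.0453 0 -0.0524 0.9;-0.0024 -0.0453 0 -0.0524 0.9;-0.0024 -0.0453 0 -0.0524 0.9;-0.0024 -0.0453 0 -0.0524 0.9;-0.0024 -0.0453 0 -0.0524 0.9"

```text
time: 18.68
tool_pos: [549.0, -0.1, 193.9]
tcp_rot: [179.8, 0.0, 94.3]
ft_force: [3.4, -5.3, 5.9]
finger_gap: 17.1
grip_force: 25.9
```

Call:
apply_moves:
  series: "-0.0024 -0.0453 0 -0.0524 0.9;-0.0024 -0.0453 0 -0.0524 0.9;-0.0024 -0.0453 0 -0.0524 0.9;0 0 0 0 0.9"

```text
time: 19.02
tool_pos: [508.6, -10.5, 194.0]
tcp_rot: [179.9, 0.1, 112.4]
ft_force: [3.9, -4.4, 2.5]
finger_gap: 17.8
grip_force: 25.6
```

```bash
python3 -c "
from h import *
hd()"
```

```text
r 129.3 ang 112.4 handle~ 0.128 yaw 112.4 F [ 3.9 -4.4  2.5] M [-0.57 -0.52  0.34] gap 17.8 z 194.0 t 19.0167
```

Call:
apply_moves:
  series: "-0.0024 0.0453 0 0.0524 0.9;-0.0024 0.0453 0 0.0524 0.9;-0.0024 0.0453 0 0.0524 0.9;-0.0024 0.0453 0 0.0524 0.9"

```text
time: 19.35
tool_pos: [562.6, 0.5, 193.9]
tcp_rot: [180.0, -0.0, 87.7]
ft_force: [-4.6, -2.2, 10.8]
finger_gap: 17.3
grip_force: 26.3
```

Call:
apply_moves:
  series: "-0.0006 0.0227 0 0.0262 0.9;-0.0006 0.0227 0 0.0262 0.9;-0.0006 0.0227 0 0.0262 0.9"

```text
time: 19.6
tool_pos: [582.9, -1.5, 193.9]
tcp_rot: [180.0, -0.1, 78.8]
ft_force: [-4.0, 2.8, 9.2]
finger_gap: 17.5
grip_force: 26.2
```

```bash
python3 -c "
from h import *
hd()"
```

```text
r 130.9 ang 79.0 handle~ 0.711 yaw 78.8 F [-4.   2.8  9.2] M [0.3  0.56 0.03] gap 17.5 z 193.9 t 19.6
```

Call:
apply_moves:
  series: "-0.0006 0.0227 0 0.0262 0.9;-0.0006 0.0227 0 0.0262 0.9;-0.0006 0.0227 0 0.0262 0.9"

```text
time: 19.85
tool_pos: [602.5, -6.6, 193.9]
tcp_rot: [180.0, -0.1, 69.8]
ft_force: [-3.4, 3.1, 8.1]
finger_gap: 17.4
grip_force: 26.2
```

Call:
apply_moves:
  series: "-0.0006 0.0227 0 0.0262 0.9;-0.0006 0.0227 0 0.0262 0.9"

```text
time: 20.02
tool_pos: [613.7, -11.2, 193.8]
tcp_rot: [-179.8, -0.1, 63.8]
ft_force: [-20.2, 8.7, 16.3]
finger_gap: 17.4
grip_force: 27.6
```

The force jumped to 22 N at about 64°, and the stroke total minus lost motion is about 2.0 rad, which is the hard stop. I'll settle there, then release.

Call:
apply_moves:
  series: "0 0.003 0 0 0.9;0 0 0 0 0.9;0 0 0 0 0.9"

```text
time: 20.27
tool_pos: [614.2, -11.4, 193.9]
tcp_rot: [-179.8, -0.1, 64.0]
ft_force: [-12.4, 7.3, 13.5]
finger_gap: 17.0
grip_force: 27.0
```

```bash
python3 -c "
from h import *
hd()"
```

```text
r 131.2 ang 64.7 handle~ 0.962 yaw 64.0 F [-12.4   7.3  13.5] M [0.99 1.75 0.03] gap 17.0 z 193.9 t 20.2667
```

Call:
apply_moves:
  series: "0 0.012 0 0.01 0.9;0 0 0 0 0.9;0 0 0 0 0.9"

```text
time: 20.52
tool_pos: [616.5, -12.5, 193.8]
tcp_rot: [-179.7, -0.1, 62.9]
ft_force: [-18.6, 9.1, 15.4]
finger_gap: 17.3
grip_force: 27.7
```

Call:
apply_moves:
  series: "0 -0.012 0 0 0.7;0 0 0 0 0.4;0 0 0 0 0.1;0 0 0 0 0;0 0 0 0 0"

```text
time: 20.93
tool_pos: [615.2, -13.5, 192.3]
tcp_rot: [-180.0, 0.0, 62.8]
ft_force: [0.7, -0.6, -0.0]
finger_gap: 42.8
grip_force: 0.0
```

Call:
apply_moves:
  series: "0 0 -0.05 0 0;0 0 -0.1 0 0;0 0 -0.1 0 0;0 0 -0.1 0 0;0 0 0 0 0"

```text
time: 21.35
tool_pos: [617.9, -13.9, 305.7]
tcp_rot: [179.4, -0.2, 62.8]
ft_force: [1.0, 0.5, 1.7]
finger_gap: 42.2
grip_force: 0.0
```

Call:
apply_moves:
  series: "-0.1 -0.1 -0.05 0 0;-0.1 -0.1 -0.05 0 0;-0.1 -0.1 0 0 0;-0.1 -0.1 0 0 0;-0.1 -0.1 0 0 0"

```text
time: 21.77
tool_pos: [420.1, -76.3, 325.3]
tcp_rot: [180.0, 0.0, 62.8]
ft_force: [-0.5, -1.5, 1.3]
finger_gap: 42.7
grip_force: 0.0
```

Call:
apply_moves:
  series: "-0.05 -0.1 0 0 0;0 -0.05 0 0 0;0 0 0 0 0;0 0 0 0 0;0 0 0 0 0"

```text
time: 22.18
tool_pos: [375.2, -68.9, 325.7]
tcp_rot: [180.0, -0.0, 62.8]
ft_force: [-1.1, -0.2, -0.1]
finger_gap: 42.7
grip_force: 0.0
```

```bash
python3 -c "
from h import *
hd();tab();red()
a=snapshot('scene');h=cv2.cvtColor(a['frame'],cv2.COLOR_BGR2HSV)
def br(f):
    h=cv2.cvtColor(f,cv2.COLOR_BGR2HSV);m=cv2.inRange(h,(12,90,60),(30,255,255))[170:215,228:255];v,u=np.nonzero(m);return len(v),np.percentile(v,[0,5,50,95,100])+170,u.mean()+228
print(br(np.load('scene.npz')['frame']),br(a['frame']))
W=world(a);s0=dict(np.load('scene.npz'));
for n,(x0,y0,x1,y1),lo,hi in(('black',(344,187,357,201),(0,0,0),(180,255,45)),('blue',(330,182,344,197),(100,120,40),(130,255,255))):
    m=cv2.inRange(h,lo,hi)[y0:y1,x0:x1];v,u=np.nonzero(m);print(n,u.mean()+x0,v.mean()+y0)
"
```

```text
r 192.7 ang 161.5 handle~ -0.729 yaw 62.8 F [-1.1 -0.2 -0.1] M [ 0.02  0.02 -0.03] gap 42.7 z 325.7 t 22.1833
pivot end 426.4 103.0 [572.1 -77.1]
tab end 424.4 127.5 [552.2 -94.6]
wrist red [424.2 119. ] [415 100  19  33 302] [555.9 -86.9]
wrist red [445.6 128.5] [443 125   6   8  40] [ 578.3 -106.8]
wrist green [407.6 130.5] [404 127   8   8  48] [543.3 -97.9]
top red [285. 203.] [284 202   3   3   5] [ 588.4 -114.3]
top red [274.9 214.7] [270 210  10  10  29] [562.1 -88.6]
top green [279.  223.5] [278 223   3   2   6] [543.5 -98. ]
scene red [251.2 169.8] [249 165   7  10  25] [570.3 -90.7]
(26, array([187. , 188. , 190.5, 195. , 195. ]), np.float64(240.34615384615384)) (32, array([187., 188., 191., 194., 194.]), np.float64(240.21875))
black 351.3333333333333 191.11111111111111
blue 336.61538461538464 187.23076923076923
```

```bash
python3 -c "
from h import *
a=snapshot('scene');s0=dict(np.load('scene.npz'))
E=np.linalg.inv(a['extrinsics']);K=a['intrinsics']
for z in(26,34,46,66,80,100,112):
    for dx in(0,9):
        p=E[:3,:3]@[558+dx,-130,z]+E[:3,3];q=K@p/p[2];print(z,dx,q[:2].round(1))
for v in range(183,206): print(v,s0['frame'][v,240].tolist(),a['frame'][v,240].tolist(),'|',s0['depth'][v,240].round(0),a['depth'][v,240].round(0))
"
```

```text
26 0 [239.8 201. ]
26 9 [239.7 203.2]
34 0 [239.8 199.6]
34 9 [239.7 201.8]
46 0 [239.7 197.4]
46 9 [239.6 199.6]
66 0 [239.5 193.8]
66 9 [239.4 196. ]
80 0 [239.4 191.2]
80 9 [239.3 193.4]
100 0 [239.3 187.4]
100 9 [239.2 189.6]
112 0 [239.2 185.1]
112 9 [239.1 187.3]
183 [109, 103, 102] [115, 109, 107] | 1481.0 1478.0
184 [119, 123, 122] [117, 121, 119] | 1515.0 1508.0
185 [135, 140, 137] [134, 140, 137] | 1515.0 1516.0
186 [136, 138, 136] [136, 139, 136] | 1519.0 1522.0
187 [83, 106, 116] [85, 113, 126] | 1525.0 1523.0
188 [35, 84, 108] [36, 86, 110] | 1554.0 1560.0
189 [28, 84, 109] [29, 84, 108] | 1569.0 1563.0
190 [26, 83, 109] [33, 86, 110] | 1573.0 1558.0
191 [41, 86, 110] [31, 86, 110] | 1569.0 1566.0
192 [112, 114, 117] [31, 87, 110] | 1572.0 1567.0
193 [89, 94, 99] [27, 85, 109] | 1578.0 1577.0
194 [35, 83, 107] [26, 83, 108] | 1574.0 1583.0
195 [69, 107, 125] [89, 114, 128] | 1593.0 1581.0
196 [162, 176, 179] [185, 182, 178] | 1576.0 1574.0
197 [121, 123, 122] [118, 125, 126] | 1579.0 1580.0
198 [110, 109, 107] [90, 108, 115] | 1586.0 1582.0
199 [125, 124, 122] [91, 110, 117] | 1593.0 1594.0
200 [141, 139, 137] [107, 120, 123] | 1595.0 1594.0
201 [142, 140, 137] [131, 133, 132] | 1589.0 1592.0
202 [141, 140, 137] [141, 139, 137] | 1598.0 1598.0
203 [111, 109, 108] [112, 110, 108] | 1600.0 1607.0
204 [98, 92, 92] [97, 92, 91] | 1613.0 1610.0
205 [92, 87, 86] [92, 87, 87] | 1616.0 1615.0
```

The ring on the ram moved down about 4 px, which is roughly 20 mm, and brass now shows to the row predicted for a tip height of 46 mm. The tab sits beside the green dot and the other beads haven't moved.

```bash
python3 -c "
from h import *
print(hand_in())"
```

```text
the job is handed in; nothing more can be done
None
```

I handed the job in; it returned no verdict, but by my measurements the white bead was in the well (last seen before the flip), the selector is on tighten, the ram is fully down, the knob is released and the other beads are in place; I did not re-measure the glassware.

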